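# Index the vial carousel to its outlet and open the gate

### The job

Push on a black spoke with the shut fingers to turn the vial carousel until the orange-capped vial stands at the outlet, squarely in line with the yellow line of the chute, while the gate is still shut. Then push the red arm to swing the gate fully open, without turning the carousel out of line again. Do not touch or lift any vial, keep all of them upright in their collars, and leave the carton, scanner and tape measure where they are.

Things in the scene. Friction and masses are not known exactly. Their poses are not given: they have to be found in the camera images.
- stand: Fixed grey stand: round plate, 196 mm across, 10 mm thick; origin on the table, on the carousel's axis. Its -y axis points out through the outlet, along a chute 46 mm wide (floor 22 mm above the table, 90 to 176 mm from the axis) with a yellow line along its middle. A thin wire guard (radius 95 mm, top at 52 mm) surrounds the carousel except at the outlet.
- outlet (a point): The outlet position: point on the carousel's top face, 58 mm from its axis, in line with the yellow line of the chute (22 mm above the table). The orange-capped vial's origin belongs here.
- carousel: White disc, 170 mm across, top 22 mm above the table; origin on its axis, 12 mm above the table. Turns freely either way, no stops, 0.1 N m friction, stays where left. Six collars (24 mm inside, 12 mm high) every 60 degrees, 58 mm from the axis, two empty. Hub 32 mm across, up to 116 mm above the table, with three black spokes at -60, 60, 180 degrees from its x axis.
- spoke_a (a point): Centre of the 16 mm ball at the end of one of the three equal black spokes, 82 mm from the axis, 105 mm above the table. The spoke is a level round bar 10 mm thick that runs from here straight to the hub, clear air below it down to the vials' tops (68 mm).
- spoke_b (a point): Centre of the 16 mm ball at the end of one of the three equal black spokes, 82 mm from the axis, 105 mm above the table. The spoke is a level round bar 10 mm thick that runs from here straight to the hub, clear air below it down to the vials' tops (68 mm).
- spoke_c (a point): Centre of the 16 mm ball at the end of one of the three equal black spokes, 82 mm from the axis, 105 mm above the table. The spoke is a level round bar 10 mm thick that runs from here straight to the hub, clear air below it down to the vials' tops (68 mm).
- gate_pivot (a point): Point on the gate's upright axis at the height of its red arm, 105 mm above the table (60 mm toward the stand's -x and 115 mm toward its -y from the carousel's axis).
- gate_arm_tip (a point): Centre of the 16 mm ball at the end of the gate's red push arm: a level round bar 10 mm thick that runs 75 mm from the gate's axis, 105 mm above the table. With the gate shut it points 45 degrees below the stand's x axis (between +x and -y), from there it swings clockwise seen from above, away from the carousel.
- gate (a joint): Angle of the gate in rad: 0 shut (its aluminium blade, 104 mm long, 34 to 56 mm above the table, lies across the chute), 1.2 fully open at its stop (blade swung away from the carousel, clear of the chute). It opens clockwise seen from above. Friction about 0.06 N m; stays where it is left.
- vial_orange: glass vial, 20 mm across, 46 mm tall, amber body with white label and an orange cap; origin at the centre of its underside, z up. It stands in one of the carousel's six collars, underside 22 mm above the table, top at 68 mm
- vial_blue_1: glass vial, 20 mm across, 46 mm tall, amber body with white label and a blue cap; origin at the centre of its underside, z up. It stands in one of the carousel's six collars, underside 22 mm above the table, top at 68 mm
- vial_blue_2: glass vial, 20 mm across, 46 mm tall, amber body with white label and a blue cap; origin at the centre of its underside, z up. It stands in one of the carousel's six collars, underside 22 mm above the table, top at 68 mm
- vial_blue_3: glass vial, 20 mm across, 46 mm tall, amber body with white label and a blue cap; origin at the centre of its underside, z up. It stands in one of the carousel's six collars, underside 22 mm above the table, top at 68 mm
- carton: bystander: white and blue folding carton, 50 x 106 x 43 mm, origin at the centre of its underside, long side along its y; lies left of the carousel
- scanner: bystander: black finger scanner with orange button, 49 x 33 x 21 mm, origin at the centre of its underside; lies behind the chute, seen from the robot
- measure: bystander: yellow pocket tape measure, 40 x 67 x 61 mm, origin at the centre of its underside; stands left of the carousel, nearer to the robot than the carton. (Nothing else is in the way but the open cardboard box before the carousel: fixed, walls 126 mm high, its far wall 0.44 to 0.49 m ahead of the robot.)

How it is judged:
By the outcome, as a careful person would: the job done as asked, in the order asked, and still so for the second after the job is handed in, with the robot touching nothing.
It also fails if it takes over 61 s, if anything falls off the work surface, if the arm or the gripper's body presses on something with over 40 N, if the wrist force passes 120 N, or if a joint passes its speed limit or range.

### The arm

A 6-joint arm with a two-finger parallel gripper is mounted at the origin on a cart in front of the work surface, level with it; the furniture and walls round the work are solid. World frame = base frame: x ahead of the robot, y to its left, z up, the work surface at z = 0. Lengths are in m, angles in rad, forces in N, time in s.
With the tool pointing down it reaches from about 0.425 to 0.95 m from the base axis. Payload 3.5 kg.
Tool frame: the origin (TCP) lies midway between the tips of the shut fingers; the grasp point (between the pads) lies 19 mm behind it; z points along the fingers, y is the line along which they close (so a half turn about z gives the same grasp; the last joint's range is limited). The gripper opens to 85 mm and grips with 20 to 120 N. Pads are 22 mm wide; open, the fingers measure 114 mm over their backs; the gripper's body (76 mm by 85 mm) begins 54 mm behind the grasp point. The pads swing forward as they close: fully open they stand 13 mm farther back than shut.
Start: joints at [1.182, 0.286, 1.577, -0, 1.279, -0.15], TCP at [0.16, 0.656, 0.202] pointing down, gripper open.
Joint ranges: [-2.77, 2.77], [-0.9, 2.22], [0.21, 2.48], [-1.53, 4.67], [0.24, 2.81], [-2.84, 2.84]. Speed limits (rad/s): [2.79, 2.79, 3.14, 3.14, 3.14, 3.14].

### API

Orientations are given as a unit quaternion [x, y, z, w].
In Python, from plant import get_state, read_camera, ctrl gives the robot as it stands.
- The arm moves only by the shell command python3 -m crank 'ROWS' [FORCE]. ROWS is JSON, a list of rows, each a list of 3 entries, a list of its own where there are three numbers: the shift along the tool's x, y, z in mm, then the turn about the tool's z in degrees, then the closure in counts, from 0 (fully open) to 255 (shut). In form: [[[tx, ty, tz], yaw, claw], ...]. A call has 1 to 10 rows; each row is the pose to reach, as a shift and turn from the pose commanded when the call began, along the tool's axes at that moment; what a row does not reach only later rows make up. A row lasts 1/10 s, in which the tool goes at most 50 mm and 8.59 degrees, less where a joint would pass 70% of its speed; a pose out of reach is approached as far as the arm can. A call with a gripper value outside its range is refused whole. The fingers move at their own pace and stop on an object; FORCE is the grip in N (left out, the last holds). Time passes only in rows, so rows that repeat a pose let the fingers close. It gives the time, the measured TCP pose, the force, the opening and the grip force at its end, in the units of the state.
- get_state(): the state, without advancing time (a new reading comes with each control period).
- read_camera(name): name is "side" or "top"; returns a dict with "frame" (400x640x3 uint8, blue, green, red), "range_z" (400x640 float32, m along the optical axis (not along the pixel's ray), 0 where there is no reading), "vfov" (degrees; the focal length in pixels is half the picture's height over the tangent of half this angle, whatever the lens; pixels are square), "cx", "cy" (the principal point, pixels), "k1" (the pictures are not rectified: a ray, as slopes to the right and down, at radius r is drawn at 1 + k1 r^2 times it, then the intrinsics apply), "origin" and "orientation" of the camera in the world. Camera axes: x right, y down, z forward; pixel columns grow to the right and rows downward; lengths in m; the calibration is good to about 2 mm. A picture is of the moment at which its call begins.
- ctrl.sign_off(): hands the job in; it is judged then, once.
The state is a dict: "time": time; "qpos": joint angles; "dq": joint speeds; "joint_efforts": joint torques, N m; "eef_pos": TCP position; "tcp_rot": TCP orientation; "contact_force": force on the tool from outside, world axes, zero at the start; "wrist_torque": the same for the moment, N m; "opening": opening from 0.0 (shut) to 1.0 (fully open); "finger_force": force on a finger pad.
Only numpy, scipy, OpenCV 4.12 (cv2) and the standard library are available. Lean on these libraries where they do the work, as an engineer would, in place of code of your own. Each camera call takes 0.05 s, during which the arm holds its last target. There are 200 camera calls.

## Working session

There is one attempt and no reset: what is moved stays moved. The work goes in short steps, Python scripts to look and compute and a shell command to move; the robot and the scene stay as the last step left them, time stands still between calls to the robot, and variables do not carry over. Pictures are saved under pics/ and viewed, at most 10 in all, crops included, and the job is handed in when it is done.

```bash
mkdir -p pics
cat > h.py <<'E'
import numpy as np, cv2
from scipy.spatial.transform import Rotation as R
from plant import get_state, read_camera, ctrl
def K(c):
    f=200/np.tan(np.radians(c['vfov'])/2); return np.array([[f,0,c['cx']],[0,f,c['cy']],[0,0,1]]), np.array([c['k1'],0,0,0,0.])
def ray(c,uv):
    k,d=K(c); n=cv2.undistortPoints(np.float64(uv).reshape(-1,1,2),k,d)[:,0]
    return R.from_quat(c['orientation']).apply(np.c_[n,np.ones(len(n))])
def onz(c,uv,z):
    r=ray(c,uv); o=np.array(c['origin']); return o+r*((z-o[2])/r[:,2])[:,None]
def proj(c,P):
    k,d=K(c); q=R.from_quat(c['orientation']).inv(); p=q.apply(np.atleast_2d(P)-c['origin'])
    return cv2.projectPoints(p,np.zeros(3),np.zeros(3),k,d)[0][:,0]
def depthpts(c):
    v,u=np.mgrid[:400,:640]; k,d=K(c)
    n=cv2.undistortPoints(np.float64(np.c_[u.ravel(),v.ravel()]).reshape(-1,1,2),k,d)[:,0]
    z=c['range_z'].ravel(); P=R.from_quat(c['orientation']).apply(np.c_[n,np.ones(len(n))]*z[:,None])+c['origin']
    P[z==0]=np.nan; return P.reshape(400,640,3)
E
python3 - <<'E'
from h import *
for n in('top','side'):
    c=read_camera(n); cv2.imwrite(f'pics/{n}0.png',c['frame']); print(n,c['origin'],c['orientation'],c['vfov'],c['k1'])
s=get_state();print(s)
E
```

```text
top [0.45297746 0.09126668 0.92813883] [-0.70110115  0.70575299 -0.07104751  0.07295305] 51.27080876109328 -0.05299012622377956
side [ 0.45000406 -0.54636697  0.64394367] [ 0.89356861 -0.13262249  0.0643535  -0.42403425] 51.4867567322486 0.03716257753443145
{'time': 0.1, 'qpos': array([ 1.18201061e+00,  2.87119070e-01,  1.57802978e+00, -1.42716826e-05,
        1.27861719e+00, -1.49975393e-01]), 'dq': array([-0.00196267, -0.00163251, -0.00310816,  0.00110777, -0.00039539,
       -0.00171629]), 'joint_efforts': array([ 5.33941093e-04, -4.07296264e+01, -2.93699723e+01, -1.62738920e-04,
        3.45740147e-03, -1.89827887e-06]), 'eef_pos': array([0.15937456, 0.65523487, 0.20065802]), 'tcp_rot': array([ 1.19119509e-01,  9.92879329e-01, -1.04931799e-03, -2.82620879e-04]), 'contact_force': array([0.39191407, 0.31641095, 0.76115549]), 'wrist_torque': array([-0.0047302 , -0.00419311,  0.00502996]), 'finger_force': 0.0, 'opening': 1.0002282022681348}
```

View pics/top0.png

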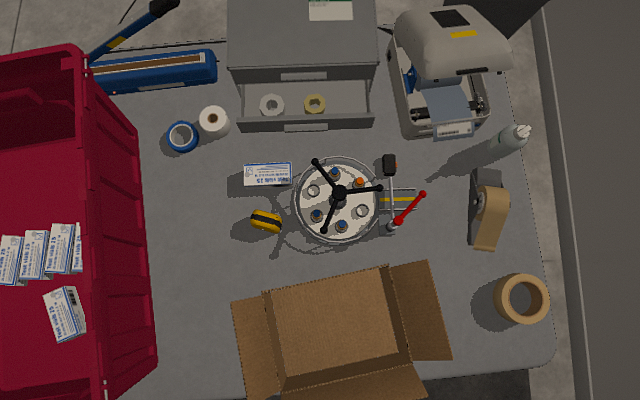

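View pics/side0.png

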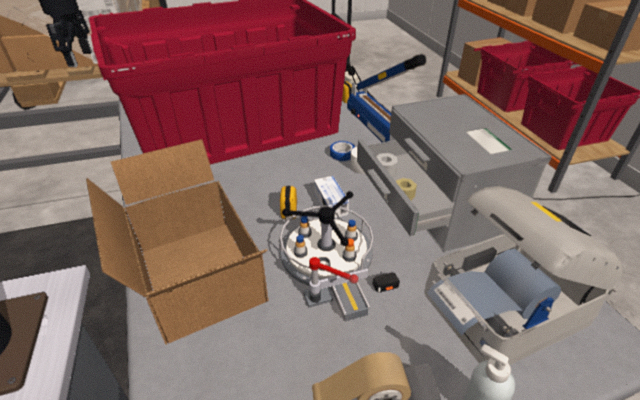

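Top view: hub at about (340,193), spoke balls (315,161), (380,187), (323,230), orange cap (359,183), red arm from (398,220) to tip (423,194). Chute runs right. Next I measure these.

```bash
cat > m.py <<'E'
from h import *
import sys
def cen(m,box):
    x0,y0,x1,y1=box; k=np.zeros_like(m); k[y0:y1,x0:x1]=m[y0:y1,x0:x1]
    n,l,s,c=cv2.connectedComponentsWithStats(k.astype(np.uint8)); i=1+np.argmax(s[1:,4]); return c[i],s[i],l==i
def measure(c,box=(285,145,440,245)):
    hsv=cv2.cvtColor(c['frame'],cv2.COLOR_BGR2HSV); h,s,v=[hsv[...,i].astype(int) for i in range(3)]
    out={}
    m=(h>8)&(h<18)&(s>170)&(v>130); p,st,_=cen(m,(290,150,383,245)); out['orange']=onz(c,p,.068)[0]; print('orange px',p,st)
    m=((h<5)|(h>175))&(s>170)&(v>90); p,st,l=cen(m,box); print('red',p,st)
    e=cv2.erode(l.astype(np.uint8),np.ones((2,2))); ys,xs=np.where(l); 
    q=np.c_[xs,ys].astype(float); a=np.linalg.svd(q-q.mean(0),full_matrices=False)[2][0]; t=(q-q.mean(0))@a
    out['redends']=onz(c,[q.mean(0)+a*(t.min()),q.mean(0)+a*(t.max())],.105)
    m=(h>20)&(h<32)&(s>120)&(v>90); 
    p,st,l=cen(m,(376,185,420,212)); ys,xs=np.where(l); out['yellow']=onz(c,np.c_[xs,ys],.023); print('yel',p,st)
    P=depthpts(c); w=(P[...,2]>.094)&(P[...,2]<.125)&(v<70); w[:,:290]=0;w[:,384:]=0;w[:150]=0;w[245:]=0
    p,st,l=cen(w,(290,145,384,245)); out['blk']=l
    print('blk',p,st); return out
E
python3 - <<'E'
from m import *
c=read_camera('top'); o=measure(c)
for k in('orange','redends'):print(k,o[k])
y=o['yellow'][:,:2]; print(y.mean(0),np.linalg.svd(y-y.mean(0),full_matrices=False)[2][0],np.ptp(y,0))
for n,p,z in(('hub',(340,193),.116),('s1',(315,161),.11),('s2',(380,187),.11),('s3',(323,230),.11)):print(n,onz(c,p,z))
im=c['frame'].copy(); im[o['blk']]=(255,0,255)
cv2.imwrite('pics/z1.png',np.hstack([cv2.resize(x[145:245,285:440],None,fx=5,fy=5,interpolation=cv2.INTER_CUBIC) for x in (c['frame'],)]))
ys,xs=np.where(o['blk']); q=onz(c,np.c_[xs,ys],.105)[:,:2]; hub=onz(c,(340,193),.116)[0,:2]
d=q-hub; r=np.hypot(*d.T); a=np.degrees(np.arctan2(d[:,1],d[:,0])); 
for r0 in np.arange(.06,.1,.004): print(round(r0,3),np.sort(a[(r>r0)&(r<r0+.004)]).round())
E
```

```text
orange px [359.62857143 180.14285714] [357 177   7   7  35]
red [408.6        208.45909091] [394 190  32  35 220]
yel [403.51219512 198.45121951] [393 197  22   4  82]
blk [339.40026596 192.90159574] [311 158  73  76 752]
orange [0.66569456 0.00082743 0.068     ]
redends [[ 0.63246253 -0.12617513  0.105     ]
 [ 0.56882301 -0.06460879  0.105     ]]
[ 0.6343732  -0.10027913] [ 0.0053592  -0.99998564] [0.00707232 0.04692052]
hub [[0.62770584 0.04574757 0.116     ]]
s1 [[0.69616922 0.09523686 0.11      ]]
s2 [[ 0.64081001 -0.03546658  0.11      ]]
s3 [[0.55458872 0.08025217 0.11      ]]
0.06 [-84. -82. -82. -81. -80. -79. -78. -77. -76.  32.  33.  34.  35.  36.
  36.  38.  39. 150. 151. 153. 153. 154. 155. 157. 157.]
0.064 [-83. -83. -81. -81. -79. -79. -78. -77.  33.  34.  35.  36.  37.  38.
  38.  39. 151. 152. 153. 153. 154. 155. 156. 156. 157. 158.]
0.068 [-83. -83. -82. -81. -80. -80. -78. -78. -77. -76.  32.  33.  34.  35.
  36.  37.  37.  38.  39.  40. 151. 152. 153. 154. 155. 156. 156. 158.]
0.072 [-84. -84. -82. -82. -81. -80. -79. -79. -78. -77.  33.  33.  34.  35.
  35.  36.  37.  39.  39.  40. 151. 152. 153. 153. 154. 155. 155. 156.
 157. 157. 159. 159.]
0.076 [-86. -86. -84. -84. -83. -82. -81. -81. -80. -79. -78. -78. -76.  33.
  34.  35.  36.  37.  37.  38.  39. 149. 150. 151. 152. 153. 153. 154.
 155. 156. 157. 157. 158. 159. 159. 160. 160.]
0.08 [-86. -86. -84. -84. -83. -83. -82. -81. -80. -80. -79. -78. -77. -77.
 -76. -75.  32.  33.  33.  34.  35.  36.  36.  37.  38.  38.  39.  40.
  40. 150. 151. 151. 152. 153. 153. 154. 155. 155. 156. 156. 157. 158.
 158. 160.]
0.084 [-85. -85. -83. -83. -82. -82. -81. -80. -79. -79. -78. -77. -76.  31.
  32.  33.  34.  34.  35.  36.  38.  39.  39.  40.  41. 152. 153. 155.
 155. 156. 157. 159.]
0.088 [-82. -81. -78.  32.  33.  33.  34.  35.  36.  36.  37.  37.  38.  38.
  40.  40.]
0.092 [34. 35. 37.]
0.096 []
0.1 []
```

View pics/z1.png

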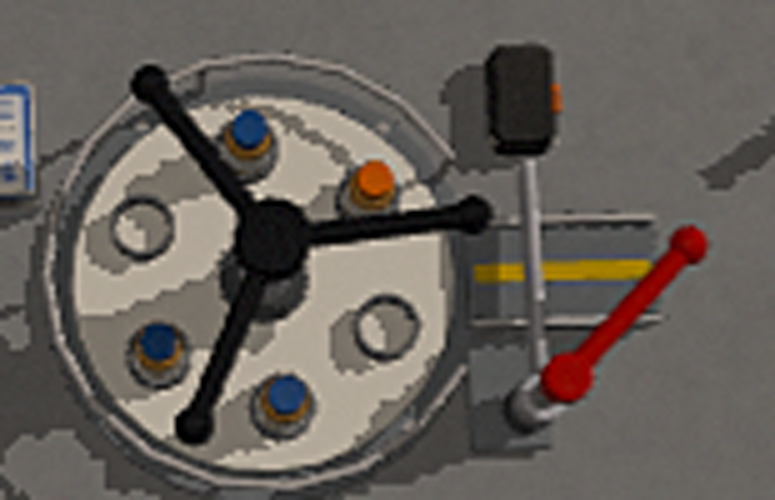

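Crop (5x, offset 285,145): hub at (272,240), spokes to (150,85), (475,212), (195,425); orange (373,183) must turn clockwise by ~37° to the yellow line at row ~270; gate shut, red tip (690,243), pivot (565,375). I'll push the near-left spoke, which ends at (195,425).

```bash
cat >> m.py <<'E'
def spokes(c,o):
    ys,xs=np.where(o['blk']); q=onz(c,np.c_[xs,ys],.107)[:,:2]; C=q.mean(0)
    for it in range(4):
        d=q-C; r=np.hypot(*d.T); a=np.degrees(np.arctan2(d[:,1],d[:,0]))
        z=np.exp(3j*np.radians(a[(r>.03)&(r<.09)])).mean(); th=np.degrees(np.angle(z))/3
        B=[]; A=[]
        for k in(0,120,240):
            e=(a-th-k+180)%360-180; m=(abs(e)<15)
            A.append(th+e[m&(r>.035)&(r<.088)].mean()); B.append(q[m&(r>.074)].mean(0))
        C=np.mean(B,0)
    return C,np.mean(A),A,[np.hypot(*(b-C)) for b in B]
def toolshift(d,s=None):
    s=s or get_state(); return (R.from_quat(s['tcp_rot']).inv().apply(d)*1000).round(1)
E
python3 - <<'E'
from m import *
c=read_camera('top'); o=measure(c); C,th,A,r=spokes(c,o); print('axis',C,'theta',th,A,r)
Rm=R.from_quat(c['orientation']).as_matrix(); print('camx',Rm[:,0])
e=o['redends'][:,:2]; u=(e[1]-e[0])/np.linalg.norm(e[1]-e[0]); tip=e[0]+.0085*u; piv=tip+.075*u; print('len',np.linalg.norm(e[1]-e[0]),'tip',tip,'piv',piv)
for n,p,l in(('tip',tip,(-60+75*.7071,-115-75*.7071)),('piv',piv,(-60,-115))):
    d=p-C; print(n,d,'yaw',np.degrees(np.arctan2(d[1],d[0])-np.arctan2(l[1],l[0])))
print('armdir yaw',np.degrees(np.arctan2(-u[1],-u[0]))+45)
d=o['orange'][:2]-C; print('orange ang',np.degrees(np.arctan2(d[1],d[0])),np.hypot(*d))
y=o['yellow'][:,:2].mean(0)-C; print('yellow ang',np.degrees(np.arctan2(y[1],y[0])))
P=depthpts(c); print('blk z',np.nanpercentile(P[o['blk']][:,2],[5,50,95]))
s=get_state(); t=s['eef_pos']; print(t)
a=np.radians(th+160); p=np.r_[C+.062*np.array([np.cos(a),np.sin(a)]),.2]; print('start',p,toolshift(p-t,s))
# side view of drawer height / scene obstacle extents
print('drawer', P[128,300],P[60,300],P[180,390],P[175,265],P[220,265])
E
```

```text
orange px [359.70588235 180.20588235] [357 177   7   7  34]
red [408.76576577 208.27927928] [394 190  32  35 222]
yel [403.51219512 198.45121951] [393 197  22   4  82]
blk [339.37715803 192.86985392] [311 158  73  76 753]
axis [0.63066538 0.04696626] theta 36.80261588228853 [np.float64(36.96670155813819), np.float64(36.59565135727512), np.float64(36.84549473145226)] [np.float64(0.08180471356642685), np.float64(0.08163119084012745), np.float64(0.08191053349649853)]
camx [-0.00627006 -0.99997473 -0.00335068]
len 0.08857175321150149 tip [ 0.62644128 -0.12019372] piv [ 0.57238988 -0.06819904]
tip [-0.0042241  -0.16715998] yaw 0.9268738707977128
piv [-0.0582755 -0.1151653] yaw 0.7126656838535403
armdir yaw 1.1110868948421313
orange ang -52.99916993980837 0.05797382198135501
yellow ang -88.55752506241375
blk z [0.10632185 0.11021447 0.11695452]
[0.15946193 0.65543559 0.20106072]
start [0.57131239 0.02904358 0.2       ] [-548.3 -511.2    1.7]
drawer [0.76716094 0.12595016 0.11162343] [0.86865018 0.12230071 0.20619864] [ 0.66767035 -0.06538824  0.05957151] [0.68488702 0.20545264 0.04336635] [0.58281675 0.20156155 0.05934261]
```

Run:
```python
from m import *
c=read_camera('top'); P=depthpts(c); t=get_state()['eef_pos']; print('tcp px',proj(c,t))
print(np.nanmax(P[:,:160,2]))
for p in((60,50),(150,365),(100,385),(75,50),(135,130),(40,200)): print(p,P[p[1],p[0]])
s=read_camera('side'); Q=depthpts(s); print('tcp side',proj(s,t))
for p in((65,45),(105,60),(230,15),(300,8),(345,40),(130,90)): print('side',p,Q[p[1],p[0]])
m=Q[...,0]<9
print('robot pts', Q[10:60:10,60])
```

```text
tcp px [[-18.36325545 458.54621295]]
0.31743872862973377
(60, 50) [0.8367324  0.52415728 0.30943884]
(150, 365) [0.28967046 0.43035441 0.05285263]
(100, 385) [0.30881985 0.40282116 0.30804282]
(75, 50) [0.83602625 0.49784613 0.30906957]
(135, 130) [0.80112792 0.5139775  0.02255475]
(40, 200) [0.639333   0.73189305 0.00845343]
tcp side [[86.26292848 75.65102467]]
side (65, 45) [0.15616433 0.59066206 0.30079667]
side (105, 60) [0.22874956 0.58840883 0.25982428]
side (230, 15) [0.56549326 0.8562844  0.27130826]
side (300, 8) [0.78854924 0.85196048 0.27736945]
side (345, 40) [0.81510378 0.48438842 0.2896782 ]
side (130, 90) [0.29181735 0.41030746 0.25157554]
robot pts [[0.16692589 0.61979727 0.36876745]
 [0.15914115 0.61914868 0.34792908]
 [0.15767691 0.5931716  0.33346731]
 [0.15181213 0.58456103 0.31436226]
 [0.14432394 0.58168725 0.29323386]]
```

```bash
python3 -m crank '[[[0,0,-220],0,255],[[0,0,-220],0,255],[[0,0,-220],0,255],[[0,0,-220],0,255],[[0,0,-220],0,255],[[0,0,-220],0,255]]' 40; python3 -c "
from m import *
s=get_state(); print(toolshift(np.array([.5713,.029,.42])-s['eef_pos'],s), s['qpos'])"
```

```text
time: 0.9
eef_pos: [0.16, 0.6568, 0.428]
tcp_rot: [0.119, 0.993, 0.005, 0.001]
contact_force: [0.0, -0.3, 0.1]
opening: 0.008
finger_force: 0.0
[-548.1 -512.8    3.8] [ 1.18208185e+00  2.13232745e-01  1.26320783e+00 -6.85777208e-06
  1.65523034e+00 -1.49990807e-01]
```

```bash
python3 -m crank '[[[-548,-513,4],36,255],[[-548,-513,4],36,255],[[-548,-513,4],36,255],[[-548,-513,4],36,255],[[-548,-513,4],36,255],[[-548,-513,4],36,255],[[-548,-513,4],36,255],[[-548,-513,4],36,255],[[-548,-513,4],36,255],[[-548,-513,4],36,255]]'; python3 -c "
from m import *
s=get_state(); print(toolshift(np.array([.5713,.029,.42])-s['eef_pos'],s), s['qpos'],R.from_quat(s['tcp_rot']).as_matrix()[:,0])"
```

```text
time: 1.9
eef_pos: [0.4335, 0.2355, 0.4162]
tcp_rot: [0.42, 0.907, -0.001, -0.002]
contact_force: [1.7, 0.3, -0.4]
opening: -0.001
finger_force: 0.0
[-246.6  -28.6   -4.1] [ 2.91561389e-01 -2.01012005e-01  1.69993668e+00  7.59599983e-05
  1.64665287e+00 -4.12231302e-01] [-0.64711493  0.76239064  0.00166598]
```

```bash
python3 -m crank '[[[-247,-29,0],0,255],[[-247,-29,0],0,255],[[-247,-29,0],0,255],[[-247,-29,0],0,255],[[-247,-29,0],0,255],[[-247,-29,220],0,255],[[-247,-29,220],0,255],[[-247,-29,220],0,255],[[-247,-29,220],0,255],[[-247,-29,220],0,255]]'; python3 -c "
from m import *
s=get_state(); print(toolshift(np.array([.5713,.029,.09])-s['eef_pos'],s), s['dq'])
for n in('top',):
    c=read_camera(n); cv2.imwrite(f'pics/{n}2.png',c['frame'][100:300,200:500].repeat(2,0).repeat(2,1))"
```

```text
time: 2.9
eef_pos: [0.5657, 0.0309, 0.1894]
tcp_rot: [0.42, 0.907, -0.002, -0.007]
contact_force: [-0.3, -0.1, 0.3]
opening: 0.003
finger_force: 0.0
[-6.2  4.  99.3] [ 2.74018280e-03  1.35522844e-01  1.37716953e-01 -1.01048704e-03
 -3.37198814e-01  2.48207884e-04]
```

View pics/top2.png

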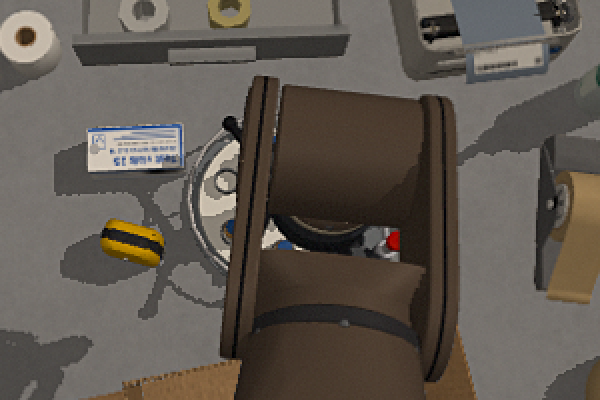

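The arm hides the carousel from the top camera here (only ball (232,125) and the tape/carton show, undisturbed). I descend beside the spoke.

```bash
python3 -m crank '[[[-4,3,50],0,255],[[-4,3,75],0,255],[[-4,3,98],0,255],[[-4,3,98],0,255],[[-4,3,98],0,255]]'
python3 - <<'E'
from m import *
s=get_state(); t=s['eef_pos']; C=np.array([.6307,.0470]); d=t[:2]-C; print(t,np.hypot(*d),np.degrees(np.arctan2(d[1],d[0])))
M=R.from_quat(s['tcp_rot']).as_matrix(); print(M)
# finger centre when face (half 14.5) + bar 5 touches spoke at angle psi, radius rr along spoke
for psi in (157,150,140,132,128,124,121):
    a=np.radians(psi); p=C+.060*np.array([np.cos(a),np.sin(a)])-.0195*np.array([np.sin(a),-np.cos(a)]); print(psi,p,toolshift(np.r_[p,.09]-t,s))
c=read_camera('side'); cv2.imwrite('pics/side3.png',c['frame'][130:330,220:420].repeat(3,0).repeat(3,1))
E
```

```text
time: 3.45
eef_pos: [0.5756, 0.0294, 0.101]
tcp_rot: [0.42, 0.907, -0.0, -0.001]
contact_force: [0.5, -0.7, -1.1]
opening: -0.002
finger_force: 0.0
[0.57559266 0.0293598  0.10100076] 0.05786186062624901 -162.2498130329995
[[-6.47015001e-01  7.62476166e-01 -1.29836744e-03]
 [ 7.62476661e-01  6.47015699e-01  1.63685017e-04]
 [ 9.64870042e-04 -8.84068209e-04 -9.99999144e-01]]
157 [0.56785045 0.05249402] [22.6  9.1 11. ]
150 [0.56898848 0.0601125 ] [27.7 14.9 11. ]
140 [0.57220298 0.07062939] [33.6 24.1 11. ]
132 [0.57606084 0.07854064] [37.2 32.2 11. ]
128 [0.5783941  0.08227525] [38.5 36.4 11. ]
124 [0.58098219 0.08583799] [39.6 40.7 11. ]
121 [0.58308295 0.0883868 ] [40.1 43.9 11. ]
```

View pics/side3.png

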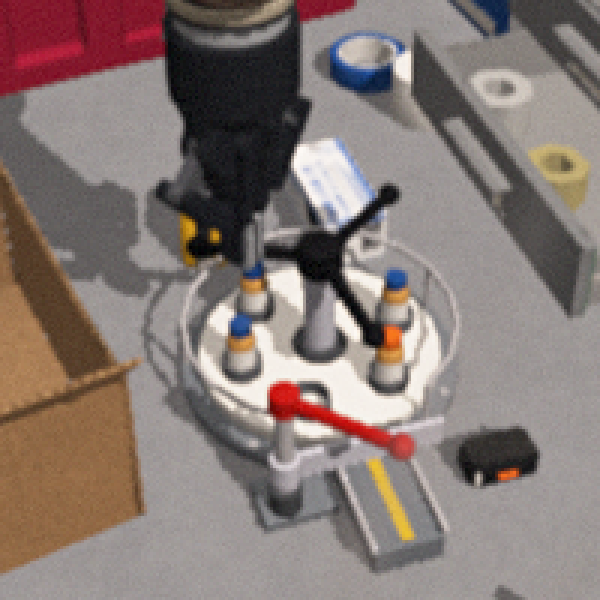

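Side view: finger tips at crop (255,245) just beside the left spoke, clear of the vials below; gate still shut at (290–440,450). Lower to z≈0.088 and push partway.

```bash
python3 -m crank '[[[0,0,13],0,255],[[12,4,13],0,255],[[22,8,13],0,255],[[25,12,13],0,255],[[28,15,13],0,255],[[31,19,13],0,255],[[33,23,13],0,255],[[35,27,13],0,255],[[36,30,13],0,255],[[36,30,13],0,255]]'
python3 - <<'E'
from m import *
s=get_state(); print(s['eef_pos'],s['dq'].round(3))
c=read_camera('side'); f=c['frame']; hsv=cv2.cvtColor(f,cv2.COLOR_BGR2HSV).astype(int); h,S,v=hsv[...,0],hsv[...,1],hsv[...,2]
m=(h>3)&(h<14)&(S>170)&(v>150); p,st,_=cen(m,(270,200,400,275)); q=onz(c,p,.066)[0]; d=q[:2]-[.6307,.047]; print(p,st,q,np.hypot(*d),np.degrees(np.arctan2(d[1],d[0])))
E
```

```text
time: 4.5
eef_pos: [0.5759, 0.0764, 0.0882]
tcp_rot: [0.42, 0.908, 0.0, 0.0]
contact_force: [-0.1, 0.7, 0.6]
opening: -0.001
finger_force: 0.0
[0.57588305 0.07641228 0.08823877] [-0.007 -0.002  0.007 -0.005  0.001 -0.003]
[350.25       242.22222222] [348 239   6   8  36] [ 0.66651456 -0.00239363  0.066     ] 0.061011583563200106 -54.0547081382984
```

Run:
```python
from m import *
c=read_camera('side'); cv2.imwrite('pics/side4.png',cv2.resize(c['frame'][160:290,240:400],None,fx=4,fy=4,interpolation=cv2.INTER_CUBIC))
```

```text
(no output)
```

View pics/side4.png

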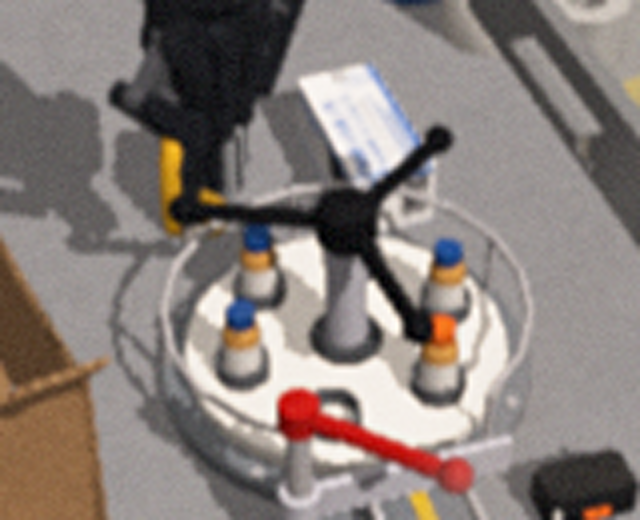

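Run:
```python
from m import *
c=read_camera('side'); s=get_state(); t=s['eef_pos']; print(t,s['contact_force'],s['wrist_torque'],s['opening'])
f=lambda P:((proj(c,P)-[240,160])*4).round()
print('tcp',f(t),f(t+[0,0,.02]),f(t+[0,0,.06])); C=np.array([.6307,.047])
for r in(.016,.06,.082): print(r,f(np.r_[C+r*np.array([np.cos(np.radians(156.8)),np.sin(np.radians(156.8))]),.105]))
Q=depthpts(c)
for u,v in((205,165),(205,190),(215,185),(185,208),(250,213),(200,140)): print((u,v),Q[160+v//4,240+u//4])
```

```text
[0.57558418 0.07602696 0.0881927 ] [0.85537565 0.32971123 0.15221529] [-0.00054585 -0.03583319  0.02969979] -0.0020315580458936853
tcp [[222. 230.]] [[220. 199.]] [[216. 136.]]
0.016 [[310. 217.]]
0.06 [[223. 211.]]
0.082 [[179. 208.]]
(205, 165) [0.56652329 0.0643482  0.14214989]
(205, 190) [0.5662912  0.06723693 0.12489113]
(215, 185) [0.56931169 0.061856   0.13098667]
(185, 208) [0.55673538 0.07312948 0.10959099]
(250, 213) [0.58658191 0.06242421 0.1083784 ]
(200, 140) [0.56221697 0.04766635 0.17036534]
```

Run:
```python
from m import *
c=read_camera('side'); a=c['frame'][165:235,265:335]; z=c['range_z'][165:235,265:335]
zz=np.uint8(np.clip((z-.75)/(1.1-.75),0,1)*255)
zz=cv2.applyColorMap(zz,cv2.COLORMAP_JET); g=np.uint8(255*(a/255.)**.5)
cv2.imwrite('pics/side5.png',np.hstack([cv2.resize(x,None,fx=5.7,fy=5.7,interpolation=cv2.INTER_NEAREST) for x in(g,zz)]))
```

```text
(no output)
```

View pics/side5.png

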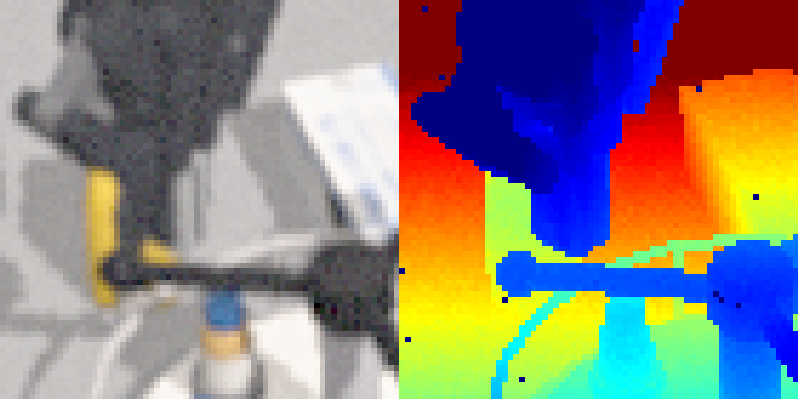

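The finger ends in the picture just above the spoke (row ~255 of the crop) instead of below it, and the carousel has not moved: the fingers slid over the spoke. I'll go back and check the true tip height in depth.

```bash
python3 -m crank '[[[0,0,-12],0,255],[[-18,-15,-12],0,255],[[-36,-30,-12],0,255],[[-36,-30,-12],0,255],[[-36,-30,-12],0,255]]'
python3 - <<'E'
from m import *
c=read_camera('side'); s=get_state(); t=s['eef_pos']; print(t,proj(c,t),proj(c,t+[0,0,.02]))
Q=depthpts(c); d=np.hypot(Q[...,0]-t[0],Q[...,1]-t[1])
for z in np.arange(.085,.2,.006):
    m=(d<.03)&(abs(Q[...,2]-z)<.003); 
    if m.sum(): q=Q[m]; print(z.round(3),m.sum(),q.min(0)[:2].round(4),q.max(0)[:2].round(4),np.argwhere(m).mean(0).round(1),c['frame'][m].mean().round())
cv2.imwrite('pics/side6.png',cv2.resize(np.uint8(255*(c['frame'][165:235,265:335]/255.)**.5),None,fx=8,fy=8,interpolation=cv2.INTER_NEAREST))
E
```

```text
time: 5.2
eef_pos: [0.5763, 0.0291, 0.101]
tcp_rot: [0.421, 0.907, 0.0, 0.0]
contact_force: [-0.8, -0.4, -0.6]
opening: 0.003
finger_force: 0.0
[0.57621572 0.02951899 0.1008422 ] [[301.14948292 227.66454113]] [[300.77210319 219.89436376]]
0.127 4 [0.5688 0.02  ] [0.5765 0.0278] [219. 300.] 81.0
0.133 13 [0.5662 0.0168] [0.5868 0.0241] [217.8 303.5] 89.0
0.139 30 [0.5627 0.0152] [0.5874 0.0265] [216.  301.1] 77.0
0.145 34 [0.5627 0.0149] [0.5878 0.0247] [213.8 300.6] 59.0
0.151 37 [0.563  0.0156] [0.588  0.0244] [211.2 300.9] 69.0
0.157 35 [0.5618 0.0144] [0.5885 0.0258] [208.7 300.6] 69.0
0.163 21 [0.5692 0.0138] [0.5882 0.0252] [206.4 302. ] 70.0
0.169 21 [0.5707 0.0117] [0.5982 0.0394] [203.  303.9] 79.0
0.175 39 [0.5647 0.0029] [0.6053 0.0385] [199.5 305.3] 43.0
0.181 70 [0.5598 0.0025] [0.6047 0.0368] [197.4 301.5] 28.0
0.187 38 [0.5597 0.0021] [0.604  0.0384] [195.8 302.3] 26.0
0.193 47 [0.5568 0.0055] [0.6044 0.0397] [193.3 299.6] 24.0
0.199 59 [0.5556 0.0049] [0.599  0.0284] [191.2 301.4] 24.0
```

View pics/side6.png

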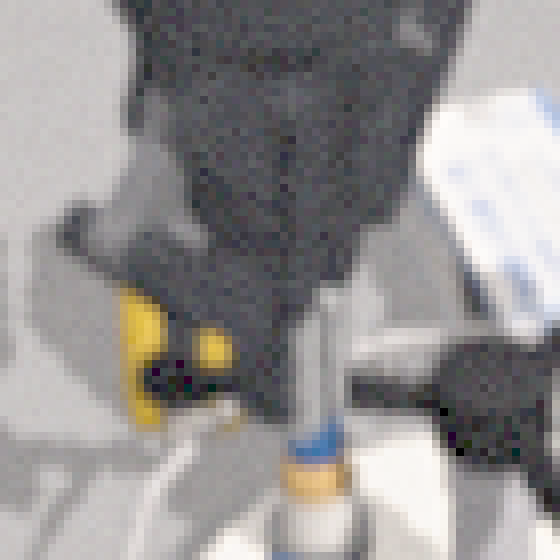

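The depth image puts the real fingertips at z≈0.126 while the reported TCP is 0.101, so the tips sit ~25 mm higher than reported (xy agrees). I go down 33 mm and re-check before pushing.

```bash
python3 -m crank '[[[0,0,12],0,255],[[0,0,24],0,255],[[0,0,33],0,255],[[0,0,33],0,255],[[0,0,33],0,255]]'
python3 - <<'E'
from m import *
c=read_camera('side'); s=get_state(); t=s['eef_pos']
Q=depthpts(c); d=np.hypot(Q[...,0]-t[0],Q[...,1]-t[1])
for z in np.arange(.07,.12,.004):
    m=(d<.03)&(abs(Q[...,2]-z)<.002); 
    if m.sum(): q=Q[m]; print(z.round(3),m.sum(),q.min(0)[:2].round(4),q.max(0)[:2].round(4),np.argwhere(m).mean(0).round(1))
E
```

```text
time: 5.75
eef_pos: [0.5756, 0.0296, 0.0665]
tcp_rot: [0.42, 0.908, -0.0, -0.001]
contact_force: [0.2, 0.6, 0.3]
opening: -0.003
finger_force: 0.0
0.07 1 [0.5737 0.0418] [0.5737 0.0418] [236. 299.]
0.094 2 [0.5739 0.0206] [0.5754 0.0227] [233.  301.5]
0.098 4 [0.5703 0.0176] [0.5863 0.0239] [231.5 302.8]
0.102 16 [0.5632 0.0156] [0.5842 0.026 ] [230.8 302.3]
0.106 21 [0.5628 0.0153] [0.5865 0.0239] [229.3 300.8]
0.11 23 [0.5613 0.0157] [0.5867 0.0266] [227.6 300.9]
0.114 23 [0.5613 0.0154] [0.5867 0.0268] [226.  300.2]
0.118 21 [0.5619 0.0145] [0.5872 0.0252] [224.4 301.3]
```

```bash
python3 -m crank '[[[12,4,0],0,255],[[22,8,0],0,255],[[25,12,0],0,255],[[28,15,0],0,255],[[31,19,0],0,255],[[33,23,0],0,255],[[35,27,0],0,255],[[36,30,0],0,255],[[36,30,0],0,255]]'
cat > side.py <<'E'
from m import *
s=get_state(); print(s['eef_pos'],s['contact_force'])
c=read_camera('side'); f=c['frame']; hsv=cv2.cvtColor(f,cv2.COLOR_BGR2HSV).astype(int); h,S,v=hsv[...,0],hsv[...,1],hsv[...,2]
m=(h>3)&(h<14)&(S>170)&(v>150); p,st,_=cen(m,(270,200,400,275)); q=onz(c,p,.066)[0]; d=q[:2]-[.6307,.047]; print(p,st,q,np.hypot(*d),np.degrees(np.arctan2(d[1],d[0])))
E
python3 side.py
```

```text
time: 6.7
eef_pos: [0.5758, 0.0767, 0.0672]
tcp_rot: [0.42, 0.907, 0.0, -0.0]
contact_force: [-0.1, 0.0, 0.1]
opening: -0.001
finger_force: 0.0
[0.57582275 0.07673494 0.06722434] [-0.06664241  0.00945109  0.10725208]
[342.26829268 247.92682927] [339 245   7   7  41] [ 0.64644955 -0.01268389  0.066     ] 0.06172693424905377 -75.21760318045838
```

Orange now at ≈-75° (target ≈-89°). Continue, stopping a little short.

```bash
python3 -m crank '[[[2,4,0],0,255],[[3,7,0],0,255],[[4,10,0],0,255],[[4,12,0],0,255],[[4,12,0],0,255]]'; python3 side.py
```

```text
time: 7.25
eef_pos: [0.5823, 0.0873, 0.0672]
tcp_rot: [0.42, 0.907, 0.0, -0.0]
contact_force: [-0.5, -0.1, 0.2]
opening: -0.001
finger_force: 0.2
[0.58229146 0.0873398  0.06717367] [-0.5165834  -0.12148866  0.16809351]
[337.06818182 249.72727273] [334 246   7   8  44] [ 0.63528298 -0.01437083  0.066     ] 0.061541712576457366 -85.72926109751941
```

```bash
python3 -m crank '[[[0,-6,0],0,255],[[0,-6,-50],0,255],[[0,-6,-100],0,255],[[0,-6,-150],0,255],[[50,30,-180],0,255],[[90,55,-180],0,255],[[130,80,-180],0,255],[[170,107,-180],0,255],[[170,107,-180],0,255],[[170,107,-180],0,255]]'
cat > top.py <<'E'
from m import *
c=read_camera('top'); o=measure(c); C,th,A,r=spokes(c,o); print('axis',C,'theta',th,A,r)
e=o['redends'][:,:2]; u=(e[1]-e[0])/np.linalg.norm(e[1]-e[0]); tip=e[0]+.0085*u; print('tip',tip,'arm ang',np.degrees(np.arctan2(-u[1],-u[0])))
d=o['orange'][:2]-C; print('orange ang',np.degrees(np.arctan2(d[1],d[0])),np.hypot(*d))
y=o['yellow'][:,:2].mean(0)-C; print('yellow ang',np.degrees(np.arctan2(y[1],y[0])))
cv2.imwrite('pics/topz%d.png'%(get_state()['time']*100),cv2.resize(c['frame'][145:245,285:440],None,fx=5,fy=5,interpolation=cv2.INTER_CUBIC))
E
python3 top.py; ls pics
```

```text
time: 8.3
eef_pos: [0.553, 0.2872, 0.247]
tcp_rot: [0.419, 0.908, -0.0, -0.0]
contact_force: [0.7, -0.5, 0.4]
opening: 0.001
finger_force: 0.0
orange px [365.33333333 194.02777778] [362 191   7   7  36]
red [408.73777778 208.32      ] [394 190  32  35 225]
yel [403.51219512 198.45121951] [393 197  22   4  82]
blk [339.32483221 193.45637584] [302 150  79  70 745]
axis [0.63079536 0.04698622] theta 4.548912645477381 [np.float64(4.850957992289308), np.float64(4.431743956402942), np.float64(4.364035987739895)] [np.float64(0.08184153966102378), np.float64(0.08181173036099003), np.float64(0.082017266572218)]
tip [ 0.62626681 -0.12033662] arm ang -44.19092487539964
orange ang -85.36814555372487 0.05756711692067495
yellow ang -88.60826164822467
side0.png
side3.png
side4.png
side5.png
side6.png
top0.png
top2.png
topz835.png
z1.png
```

```bash
python3 -m crank '[[[-60,-36,0],0,255],[[-100,-60,0],0,255],[[-140,-86,0],0,255],[[-170,-110,20],0,255],[[-170,-110,60],0,255],[[-170,-110,100],0,255],[[-170,-110,140],0,255],[[-170,-110,168],0,255],[[-170,-110,180],0,255],[[-170,-110,180],0,255]]' | head -2; python3 -m crank '[[[0,4,0],0,255],[[0,8,0],0,255],[[0,9,0],0,255],[[0,10,0],0,255],[[0,11,0],0,255],[[0,12,0],0,255],[[0,13,0],0,255],[[0,13,0],0,255],[[0,13,0],0,255]]'; python3 side.py
```

```text
time: 9.35
eef_pos: [0.5784, 0.0836, 0.0654]
time: 10.25
eef_pos: [0.5897, 0.0937, 0.0671]
tcp_rot: [0.42, 0.907, 0.0, -0.0]
contact_force: [-0.7, -0.2, 1.1]
opening: -0.0
finger_force: 0.5
[0.58971651 0.09365464 0.0670631 ] [-0.74150403 -0.24249383  1.10348969]
[332.10869565 250.41304348] [329 247   7   8  46] [ 0.62555906 -0.01334866  0.066     ] 0.06056723580089419 -94.86912001716136
```

Overshot to about -94.5°. I'll hop over the spoke and push it back gently from the other side.

```bash
python3 -m crank '[[[0,-5,0],0,255],[[0,-5,-25],0,255],[[0,-5,-50],0,255],[[-3,15,-55],0,255],[[-9,42,-55],0,255],[[-9,42,-55],0,255],[[-9,42,-30],0,255],[[-9,42,0],0,255],[[-9,42,0],0,255],[[-9,42,0],0,255]]'; python3 side.py; python3 -c "
from m import *
s=get_state(); [print(toolshift(np.array([*p,.067])-s['eef_pos'],s)) for p in((.6193,.1103),(.6135,.1089))]"
```

```text
time: 11.3
eef_pos: [0.6265, 0.1135, 0.0664]
tcp_rot: [0.42, 0.907, -0.001, -0.001]
contact_force: [1.2, -0.3, 0.1]
opening: -0.005
finger_force: 0.0
[0.62645099 0.11353158 0.06643604] [ 1.20860214 -0.34632511  0.06003066]
[332.10869565 250.41304348] [329 247   7   8  46] [ 0.62555906 -0.01334866  0.066     ] 0.06056723580089419 -94.86912001716136
[ 3.  -8.6  1. ]
[  5.7 -13.9   1. ]
```

Push back in small steps, stopping short of the estimate.

```bash
python3 -m crank '[[[2,-5,0],0,255],[[3,-8,0],0,255],[[3,-9,0],0,255],[[4,-10,0],0,255],[[4,-11,0],0,255],[[4,-11,0],0,255],[[4,-11,0],0,255]]'; python3 side.py
```

```text
time: 12.05
eef_pos: [0.6169, 0.1097, 0.0675]
tcp_rot: [0.42, 0.907, 0.0, 0.0]
contact_force: [1.8, 0.4, 1.6]
opening: 0.001
finger_force: 0.9
[0.61687425 0.10973244 0.06746506] [1.79992715 0.37731164 1.58718142]
[334.72916667 250.02083333] [331 246   8   9  48] [ 0.63071698 -0.0138125   0.066     ] 0.06081250221194292 -89.98400420163142
```

```bash
python3 -m crank '[[[0,-0.6,0],0,255],[[0,-0.6,0],0,255],[[0,-0.6,0],0,255]]'|head -2; python3 side.py;  python3 -m crank '[[[0,5,0],0,255],[[0,5,-50],0,255],[[0,5,-100],0,255],[[0,5,-150],0,255],[[50,30,-180],0,255],[[80,55,-180],0,255],[[120,75,-180],0,255],[[160,80,-180],0,255],[[160,80,-180],0,255],[[160,80,-180],0,255]]'|head -2; python3 top.py
```

```text
time: 12.4
eef_pos: [0.6161, 0.1093, 0.0671]
[0.61611042 0.10931307 0.0671195 ] [1.03684896 1.3034572  2.20552302]
[335.02222222 249.88888889] [332 246   7   9  45] [ 0.63136679 -0.0136403   0.066     ] 0.06064396866105262 -89.37000921854442
time: 13.45
eef_pos: [0.5729, 0.2836, 0.2464]
orange px [365.41666667 195.75      ] [362 193   7   7  36]
red [408.65486726 208.40707965] [394 190  32  35 226]
yel [403.51219512 198.45121951] [393 197  22   4  82]
blk [339.32974428 193.03903096] [301 150  79  68 743]
axis [0.63066296 0.04700161] theta 0.9031811511961158 [np.float64(0.9791775863726516), np.float64(0.7912052204664346), np.float64(0.9391606467492609)] [np.float64(0.08171650139857446), np.float64(0.08176249309956783), np.float64(0.08170630670227343)]
tip [ 0.62633115 -0.12028448] arm ang -44.07870424575833
orange ang -88.93604139105383 0.05746844206523681
yellow ang -88.55692900451783
```

Carousel θ=0.9°, stand yaw ≈0.7–1.4°: orange vial in line within ~0.5°. On to the gate: travel to the carousel side of the red arm, outside the spokes.

```bash
python3 -m crank '[[[-40,-24,0],0,255],[[-85,-51,0],0,255],[[-130,-78,0],0,255],[[-170,-103,0],0,255],[[-210,-127,0],0,255],[[-250,-151,0],0,255],[[-290,-175,0],0,255],[[-320,-193,0],0,255],[[-320,-193,0],0,255],[[-320,-193,0],0,255]]'
python3 - <<'E'
from m import *
s=get_state(); print(toolshift(np.array([.633,-.085,.067])-s['eef_pos'],s),s['qpos'])
E
```

```text
time: 14.5
eef_pos: [0.6332, -0.0881, 0.2467]
tcp_rot: [0.422, 0.907, -0.0, -0.001]
contact_force: [0.3, 0.4, -0.5]
opening: -0.0
finger_force: 0.0
[  2.3   2.  179.7] [-2.96830127e-01  1.79237856e-01  1.62201551e+00  1.55078126e-04
  1.34162420e+00 -9.96556657e-01]
```

```bash
python3 -m crank '[[[2,2,40],0,255],[[2,2,80],0,255],[[2,2,120],0,255],[[2,2,150],0,255],[[2,2,170],0,255],[[2,2,180],0,255],[[2,2,180],0,255]]'
python3 - <<'E'
from m import *
s=get_state(); t=s['eef_pos']; piv=np.array([.5725,-.068])
for ph in range(-44,-120,-6):
    a=np.radians(ph); p=piv+.055*np.array([np.cos(a),np.sin(a)])+.0175*np.array([-np.sin(a),np.cos(a)]); print(ph,p.round(4),toolshift(np.r_[p,t[2]]-t,s))
c=read_camera('side'); Q=depthpts(c); d=np.hypot(Q[...,0]-t[0],Q[...,1]-t[1])
for z in np.arange(.07,.11,.004):
    m=(d<.02)&(abs(Q[...,2]-z)<.002); 
    if m.sum(): q=Q[m]; print(z.round(3),m.sum(),q.min(0)[:2].round(4),q.max(0)[:2].round(4))
E
python3 side.py
```

```text
time: 15.2
eef_pos: [0.6326, -0.082, 0.0656]
tcp_rot: [0.42, 0.908, -0.0, -0.002]
contact_force: [-0.5, -0.4, 0.5]
opening: 0.0
finger_force: 0.0
-44 [ 0.6242 -0.0936] [ -3.4 -13.9   0. ]
-50 [ 0.6213 -0.0989] [ -5.5 -19.6   0. ]
-56 [ 0.6178 -0.1038] [ -7.  -25.4   0. ]
-62 [ 0.6138 -0.1083] [ -7.9 -31.4   0. ]
-68 [ 0.6093 -0.1124] [ -8.1 -37.4   0. ]
-74 [ 0.6045 -0.116 ] [ -7.7 -43.5   0.1]
-80 [ 0.5993 -0.1191] [ -6.7 -49.4   0.1]
-86 [ 0.5938 -0.1216] [ -5.1 -55.2   0.1]
-92 [ 0.5881 -0.1236] [ -2.8 -60.9   0.1]
-98 [ 0.5822 -0.1249] [ -0.  -66.2   0.1]
-104 [ 0.5762 -0.1256] [  3.3 -71.2   0.1]
-110 [ 0.5701 -0.1257] [  7.2 -75.9   0.2]
-116 [ 0.5641 -0.1251] [ 11.5 -80.1   0.2]
0.094 2 [ 0.6322 -0.0923] [ 0.633  -0.0892]
0.098 6 [ 0.631  -0.0936] [ 0.6389 -0.091 ]
0.102 16 [ 0.6208 -0.0962] [ 0.6435 -0.0784]
0.106 21 [ 0.6184 -0.096 ] [ 0.6437 -0.0856]
[ 0.63378177 -0.08245104  0.06732736] [-0.00995316 -0.73157937  0.54720748]Traceback (most recent call last):
  File "side.py", line 4, in <module>
    m=(h>3)&(h<14)&(S>170)&(v>150); p,st,_=cen(m,(270,200,400,275)); q=onz(c,p,.066)[0]; d=q[:2]-[.6307,.047]; print(p,st,q,np.hypot(*d),np.degrees(np.arctan2(d[1],d[0])))
                                           ~~~^^^^^^^^^^^^^^^^^^^^^
  File "m.py", line 5, in cen
    n,l,s,c=cv2.connectedComponentsWithStats(k.astype(np.uint8)); i=1+np.argmax(s[1:,4]); return c[i],s[i],l==i
                                                                      ~~~~~~~~~^^^^^^^^^
    return _wrapfunc(a, 'argmax', axis=axis, out=out, **kwds)
    return bound(*args, **kwds)
ValueError: attempt to get argmax of an empty sequence
```

Tip height is right (0.093) and the finger stands on the carousel side of the red arm. Pushing along the arc.

```bash
python3 -m crank '[[[-2,-8,0],0,255],[[-3,-14,0],0,255],[[-5,-20,0],5,255],[[-6,-23,0],9,255],[[-7,-27,0],13,255],[[-8,-31,0],17,255],[[-8,-35,0],21,255],[[-8,-39,0],25,255],[[-8,-44,0],29,255],[[-8,-44,0],29,255]]'
python3 - <<'E'
from m import *
s=get_state(); t=s['eef_pos']; piv=np.array([.5725,-.068]); print(s['contact_force'])
d=t[:2]-piv; print(d,np.degrees(np.arctan2(d[1],d[0]))-np.degrees(np.arctan2(.0175,.055)))
for ph in range(-74,-120,-6):
    a=np.radians(ph); p=piv+.055*np.array([np.cos(a),np.sin(a)])+.0175*np.array([-np.sin(a),np.cos(a)]); print(ph,toolshift(np.r_[p,t[2]]-t,s))
c=read_camera('side'); cv2.imwrite('pics/side7.png',cv2.resize(c['frame'][160:300,240:400],None,fx=4,fy=4,interpolation=cv2.INTER_CUBIC))
E
```

```text
time: 16.3
eef_pos: [0.6057, -0.1185, 0.0685]
tcp_rot: [0.634, 0.773, 0.0, 0.001]
contact_force: [-0.2, 0.5, 0.5]
opening: -0.006
finger_force: 0.1
[-0.19204972  0.49536756  0.54196464]
[ 0.03318147 -0.05045134] -74.31750482391132
-74 [ 2.6 -0.7 -0. ]
-80 [ 0.6 -6.4 -0. ]
-86 [ -0.8 -12.3  -0. ]
-92 [ -1.6 -18.3  -0. ]
-98 [ -1.7 -24.3  -0. ]
-104 [ -1.2 -30.3  -0.1]
-110 [ -0.1 -36.3  -0.1]
-116 [  1.6 -42.1  -0.1]
```

View pics/side7.png

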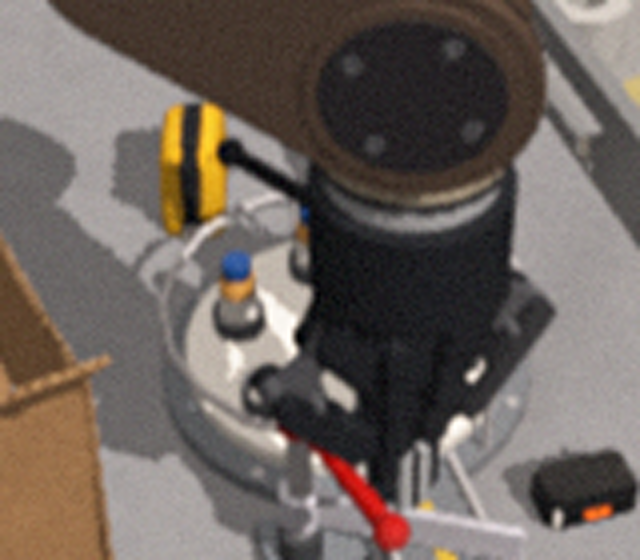

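The red arm (tip at (392,530)) is swinging with the finger and the blade is opening. Continue to the stop.

```bash
python3 -m crank '[[[0,-6,0],5,255],[[-1,-11,0],9,255],[[-1,-16,0],14,255],[[-2,-20,0],18,255],[[-2,-25,0],23,255],[[-1,-30,0],28,255],[[-1,-34,0],32,255],[[0,-37,0],35,255],[[0,-39,0],36,255],[[0,-39,0],36,255]]'
python3 - <<'E'
from m import *
s=get_state(); t=s['eef_pos']; piv=np.array([.5725,-.068]); print(s['contact_force'])
d=t[:2]-piv; print(d,np.degrees(np.arctan2(d[1],d[0]))-np.degrees(np.arctan2(.0175,.055)))
c=read_camera('side'); h=cv2.cvtColor(c['frame'],cv2.COLOR_BGR2HSV).astype(int); m=((h[...,0]<5)|(h[...,0]>175))&(h[...,1]>170)&(h[...,2]>90)
p,st,l=cen(m,(290,240,380,330)); print(p,st); ys,xs=np.where(l); i=ys>=ys.max()-7; q=onz(c,[xs[i].mean(),ys.max()-3.5],.105)[0]; print(q,np.degrees(np.arctan2(*(q[:2]-piv)[::-1])),np.hypot(*(q[:2]-piv)))
E
```

```text
time: 17.35
eef_pos: [0.5694, -0.1262, 0.0687]
tcp_rot: [0.842, 0.54, 0.002, 0.003]
contact_force: [4.5, -0.6, -0.5]
opening: -0.001
finger_force: 2.1
[ 4.47900183 -0.58877824 -0.51990324]
[-0.00305251 -0.05816608] -110.65420293681849
[309.152 293.216] [304 279  10  24 125]
[ 0.54586886 -0.13969179  0.105     ] -110.378375375166 0.0764783032125577
```

```bash
python3 -m crank '[[[0,-1,0],0,255],[[0,-2,0],0,255],[[0,-3,0],0,255],[[0,-3,0],0,255]]'; python3 -m crank '[[[0,8,0],0,255],[[0,10,-50],0,255],[[0,10,-100],0,255],[[0,10,-150],0,255],[[0,10,-200],0,255],[[0,10,-200],0,255]]'; python3 -c "
from m import *
s=get_state(); print(toolshift(np.array([.5,.3,.27])-s['eef_pos'],s))"
```

```text
time: 17.8
eef_pos: [0.569, -0.1262, 0.0696]
tcp_rot: [0.842, 0.54, 0.004, 0.005]
contact_force: [9.6, -3.3, -1.8]
opening: -0.003
finger_force: 4.3
time: 18.4
eef_pos: [0.5767, -0.1295, 0.277]
tcp_rot: [0.842, 0.54, 0.004, 0.006]
contact_force: [0.3, -0.4, 0.2]
opening: 0.003
finger_force: 0.0
[ 358.5 -248.6    3.6]
```

Force rose to 10 N with no motion: the gate is at its stop. Clear the view and verify.

```bash
python3 -m crank '[[[358,-248,0],0,255],[[358,-248,0],0,255],[[358,-248,0],0,255],[[358,-248,0],0,255],[[358,-248,0],0,255],[[358,-248,0],0,255],[[358,-248,0],0,255],[[358,-248,0],0,255],[[358,-248,0],0,255],[[358,-248,0],0,255]]'; python3 top.py; python3 -c "
import cv2;from h import *
cv2.imwrite('pics/fin.png',cv2.resize(read_camera('top')['frame'][130:250,230:450],None,fx=3.6,fy=3.6,interpolation=cv2.INTER_CUBIC))"
```

```text
time: 19.4
eef_pos: [0.4954, 0.304, 0.2658]
tcp_rot: [0.84, 0.542, -0.002, -0.001]
contact_force: [-0.2, -0.4, 0.2]
opening: 0.001
finger_force: 0.0
orange px [365.58823529 195.67647059] [363 193   6   7  34]
red [413.19534884 225.90697674] [394 215  43  23 215]
yel [397.60606061 198.71212121] [380 197  35   5 132]
blk [339.34579439 193.04405874] [301 150  79  68 749]
axis [0.63064462 0.04696582] theta 0.8999014939340464 [np.float64(1.012634330416945), np.float64(0.7420898265164251), np.float64(0.9449803248687693)] [np.float64(0.08173542561581702), np.float64(0.08180499454870394), np.float64(0.08176679721157443)]
tip [ 0.57450129 -0.06956886] arm ang 67.43847987260621
orange ang -88.76948514545758 0.05780307544624727
yellow ang -88.61948553508985
```

View pics/fin.png

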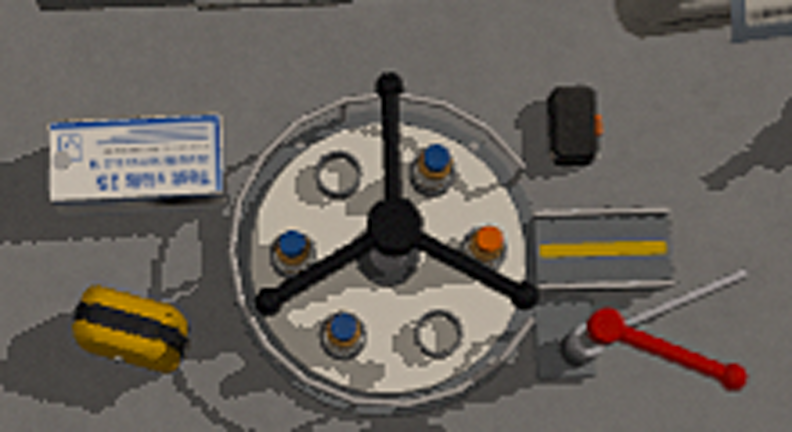

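The orange vial (490,240) is in line with the yellow line, the gate arm has swung 68.4° (1.19 rad, the stop), the vials are upright, and the bystanders have not moved.

```bash
python3 -c "
from plant import ctrl; print(ctrl.sign_off())"
```

```text
the job is handed in; nothing more can be done
None
```

The job is handed in: the orange-capped vial stands at the outlet, within about 0.5° of the chute line, and the gate is open to its stop (about 1.19 of 1.2 rad); the carousel stayed in line (after one early overshoot, corrected while the gate was shut), and the carton, scanner and tape measure were left in place.

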